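# Stack a well plate and its cover on a stacking dock

## Task

Take the white well plate from the sloping draining stand and stack it level on the boss of the dock, cut corners over cut corners, until its skirt is fully down round the boss; then stack the blue cover on the well plate in the same way, and let go. Work gently: do not ram the plates onto the dock, and leave the beaker and the petri dish where they are.

Things in the scene. Friction and masses are not known exactly. Their poses are not given: they have to be found in the camera images.
- well_plate: White well plate, 18 dark wells on top, 120x66x34 mm, 0.11-0.22 kg. Origin: centre of underside; x along its length to the end with both corners cut (12 mm at 45 deg), z up from it. Skirt z 0-15 mm, 120x66; cavity below 115x61, 12 mm deep, same corners cut. Body z 15-34 mm, 112x58: grip across the 58 mm, fingertips just above z 15. Starts lying on the 30 deg slope, x up or down it.
- well_plate_top (a point): Centre of the well plate's top face (z 34 mm). Body and boss outlines are alike: a skirt goes over either with 1.5 mm clearance all round, only with the cut corners matched; turned end for end it stays 12 mm too high. A skirt goes down 12 mm, then the cavity's roof rests on the top below.
- cover: Blue cover, plain closed top with a raised 1 mm panel; otherwise shape, sizes, weight and axes exactly as the well plate (x to the end with the two cut corners). Seated on the well plate its origin is 22 mm above the plate's. Starts beside the well plate on the slope, turned end for end to it; which is nearer varies.
- drain_stand: Fixed pale aluminium stand, origin on the table under the middle of its deck. The deck, 236 mm in the stand's x by 150, rises 30 deg along the stand's y (to the robot's left). Two places at x +55 and -55 mm; a plate's underside centre lies 62 mm above the table there. Two pegs 8 mm high at each place's lower end; plate sides free.
- dock: Fixed grey stacking dock, foot 190x100x10 mm with rails to 18 mm. Origin: centre of underside; x along its length, z up. A dark slide (128x72, top at 22 mm) bears a pale boss 112x58, z 22 to 44 mm, corners cut 12 mm at its +x end, upright faces, centred at y 0. A plate seated on the boss has its origin at z 32 mm.
- dock_mid (a point): Middle of the dock's foot, 10 mm up (axes as the dock). The boss's centre lies anywhere from -12 to +12 mm along the dock's x from here: its slide is clamped (holds 60 N) at a setting that is NOT measured. Find it by touch, e.g. push a held plate's skirt along x against the boss's square end at -x with a few newtons, or by camera.
- water_beaker: Clear beaker, 70 mm wide, 82 mm high, loose bystander. Origin: centre of underside.
- petri_dish: Clear petri dish, 68 mm wide, 18 mm high, loose bystander. Origin: centre of underside.
Things that resemble listed ones, but are neither listed nor needed, are in the scene too. Several things have the shape of the well_plate; the one meant has the colours described above.

How it is judged:
On the way:
1. the well plate is fully down on the dock's boss (z of well_plate in the frame of dock between 0.0295 and 0.0345 m and x of well_plate in the frame of dock between -0.016 and 0.016 m and y of well_plate in the frame of dock between -0.004 and 0.004 m and angle between well_plate's own z axis and vertical below 0.04 rad), for 0.3 s.
At the end, for the whole second after the job is handed in: Well plate on the dock, origin 32 mm above its underside (2.5 mm), within 4 mm of its centre line and 16 mm along it; cover on the well plate, 22 mm above it (2.5 mm), within 4 mm in its x and y; both within 2.3 degrees of level, at rest (under 10 mm/s) and let go (all of step 1 and z of cover in the frame of well_plate between 0.0195 and 0.0245 m and x of cover in the frame of well_plate between -0.004 and 0.004 m and y of cover in the frame of well_plate between -0.004 and 0.004 m and angle between cover's own z axis and vertical below 0.04 rad and linear speed of each of well_plate, cover below 0.01 m/s); the robot touches nothing.
It fails at once if the well plate or the cover is pressed against the dock with more than 50 N (contact force between any of well_plate, cover and dock above 50 N).
It fails at once if the beaker or the petri dish is moved by more than 30 mm (distance of any of water_beaker, petri_dish from where it was at the start of the episode above 0.03 m).
It also fails if it takes over 64 s, if anything falls off the work surface, if the arm or the gripper's body presses on something with over 40 N, if the wrist force passes 120 N, or if a joint passes its speed limit or range.

## Robot

A 6-joint arm with a two-finger parallel gripper is mounted at the origin on a cart in front of the work surface, level with it; the furniture and walls round the work are solid. World frame = base frame: x ahead of the robot, y to its left, z up, the work surface at z = 0. Lengths are in m, angles in rad, forces in N, time in s.
With the tool pointing down it reaches from about 0.375 to 0.9 m from the base axis. Payload 3.1 kg.
Tool frame: the origin (TCP) lies midway between the tips of the shut fingers; the grasp point (between the pads) lies 19 mm behind it; z points along the fingers, x is the direction in which the jaws open and shut, and the axes are right-handed (so a half turn about z gives the same grasp; the last joint's range is limited). The gripper opens to 87 mm and grips with 3 to 60 N. Pads are 19 mm wide; open, the fingers measure 117 mm over their backs; the gripper's body (75 mm by 190 mm) begins 51 mm behind the grasp point.
Start: joints at [-1.284, 0.527, 1.433, -0, 1.181, -0.178], TCP at [0.281, -0.558, 0.223] pointing down, gripper open.
Joint ranges: [-3.08, 3.08], [-0.75, 2.2], [0.22, 2.44], [-1.43, 4.57], [0, 2.65], [-2.85, 2.85]. Speed limits (rad/s): [2.79, 2.79, 3.14, 3.14, 3.14, 3.14].

## Interface

Orientations are given as a unit quaternion [w, x, y, z].
In Python, from plant import r gives the robot as it stands. The module is installed in compiled form; this text tells all that it offers.
- The arm moves only by the tool arm_command, never from a script. Its arguments are lists of equal length, an entry for each row: "offset": the shift along the tool's x, y, z in cm, a list of three; "turn": the turn, a rotation vector about the tool's x, y, z in degrees, a list of three; "grip": the closure, from 0 (fully open) to 1 (shut). In form: {"offset": [[tx, ty, tz], ...], "turn": [[wx, wy, wz], ...], "grip": [grip, ...]}. A call has 1 to 10 rows; each row shifts and turns the pose as measured when the row begins, along the tool's axes as they then stand; what a row does not reach is not made up. A row lasts 1/12 s, in which the tool goes at most 41.7 mm and 7.16 degrees, less where a joint would pass 70% of its speed; a pose out of reach is approached as far as the arm can. A call is refused whole if a number of a shift passes 4.17 or a number of a turn 7.16, either way. A call with a gripper value outside its range is refused whole. The fingers move at their own pace and stop on an object; the grip force is fixed at half the most. Time passes only in rows, so rows that do not move let the fingers close. It gives the time, the measured TCP pose, the force and the opening at its end, in the units of the state.
- r.read_state(): the state, without advancing time (a new reading comes with each control period).
- r.capture(name): name is "scene" or "top" or "wrist"; returns (picture, depth): 420x560x3 uint8, red, green, blue; 420x560 float32, m along the optical axis (not along the pixel's ray), 0 where there is no reading.
- r.camera_info(name): a dict with "mtx" (3x3 intrinsics, pixels), "world_from_camera" (4x4, takes a point from camera to world coordinates); the wrist camera has in their place "hand_eye" (4x4, takes a point from camera to tool coordinates, whose origin is the TCP and whose axes are the tool frame's). Camera axes: x right, y up, looking along -z (the intrinsics and any distortion apply to the point x, -y, -z); pixel columns grow to the right and rows downward; lengths in m; the calibration is good to about 2 mm. A picture is of the moment at which its call begins: read the wrist's pose just before it. camera_info takes no time and is no camera call.
- r.sign_off(): hands the job in, once; it reports no verdict.
Trained networks look in the newest picture that a camera, given by its name, has taken for a name from the list of things; names that differ only in an ending like _2 or _b are one class to them, and where a whole thing is asked for, a point or a joint stands for the part that bears it (a point fixed in the world has none). Each returns a list of dicts, best first, with "score" (0 to 1); they miss things now and then, are a little off and sometimes report something else, mostly with a low value. They report only what shows in the picture. A call takes as long as a camera call. They do not tell look-alikes from the thing itself.
- r.spot_in(label, camera): "bbox" ([left, top, right, bottom] in pixels, round what is visible of it).
- r.cut_out(label, camera): "pixels" (420x560 bool, what is visible of it) and "bbox" ([left, top, right, bottom] in pixels, round what is visible of it).
The state is a dict: "time_s": time; "joints": joint angles; "qvel": joint speeds; "effort": joint torques, N m; "eef_pos": TCP position; "orientation": TCP orientation; "force": force on the tool from outside, world axes, zero at the start; "moment": the same for the moment, N m; "gripper_width": opening from 0.0 (shut) to 1.0 (fully open).
Only numpy, scipy, OpenCV 4.12 (cv2) and the standard library are available. Lean on these libraries where they do the work, as an engineer would, in place of code of your own. Each camera call takes 0.05 s, during which the arm holds its last target.

## Working session

There is one attempt and no reset: what is moved stays moved. The work goes in short steps, Python scripts to look and compute and a tool call to move; the robot and the scene stay as the last step left them, time stands still between calls to the robot, and variables do not carry over. Pictures are saved under pics/ and viewed, and the job is handed in when it is done.

Besides the shell and the picture viewer there is one more tool, called after ">>>" as name(argument=value, ...), one argument or row to a line, values as JSON. arm_command: Moves the arm, as the interface text tells. Its arguments: {"type":"object","properties":{"offset":{"type":"array"},"turn":{"type":"array"},"grip":{"type":"array"}},"required":["offset","turn","grip"]}

```bash
mkdir -p pics; python3 - <<'E'
from plant import r
import cv2
print(r.read_state())
for n in ("scene","top","wrist"):
    p,d=r.capture(n); cv2.imwrite(f"pics/{n}0.png",p[:,:,::-1]); i=r.camera_info(n); print(n,{k:(v.round(4).tolist() if hasattr(v,'round') else v) for k,v in i.items()})
E
```

```text
{'time_s': 0.0, 'joints': array([-1.28349995e+00,  5.28451960e-01,  1.43391077e+00,  2.38863091e-05,
        1.18138626e+00, -1.78494063e-01]), 'qvel': array([ 2.33066701e-04,  8.14013324e-06,  1.03976445e-04, -9.55470777e-04,
       -8.82542262e-04, -3.03336674e-04]), 'effort': array([ 3.89299294e-04, -4.40039563e+01, -1.76594871e+01,  6.32791780e-02,
        5.82944811e-02, -1.56712913e-04]), 'eef_pos': array([ 0.28053029, -0.55768395,  0.22157767]), 'orientation': array([-7.28021704e-04,  8.51210717e-01, -5.24822973e-01, -7.95333994e-04]), 'force': array([ 0.6855254 , -0.31679129, -0.24695073]), 'moment': array([ 0.02031445, -0.04572   , -0.01970869]), 'gripper_width': 0.996617402871678}
scene {'mtx': [[390.1949, 0.0, 275.9884], [0.0, 390.1949, 196.883], [0.0, 0.0, 1.0]], 'world_from_camera': [[-0.8084, 0.25, -0.533, -0.0001], [-0.5881, -0.3819, 0.7129, 0.9582], [-0.0253, 0.8898, 0.4557, 0.5839], [0.0, 0.0, 0.0, 1.0]]}
top {'mtx': [[429.0052, 0.0, 289.519], [0.0, 429.0052, 211.3974], [0.0, 0.0, 1.0]], 'world_from_camera': [[0.0133, 0.9919, -0.1261, 0.4295], [-0.9999, 0.0128, -0.0047, 0.1718], [-0.0031, 0.1261, 0.992, 1.3089], [0.0, 0.0, 0.0, 1.0]]}
wrist {'mtx': [[332.3849, 0.0, 280.6602], [0.0, 332.3849, 211.0204], [0.0, 0.0, 1.0]], 'hand_eye': [[1.0, 0.0, -0.0001, 0.0001], [-0.0, -0.9574, -0.2889, -0.0805], [-0.0001, 0.2889, -0.9574, -0.1621], [0.0, 0.0, 0.0, 1.0]]}
```

View pics/scene0.png

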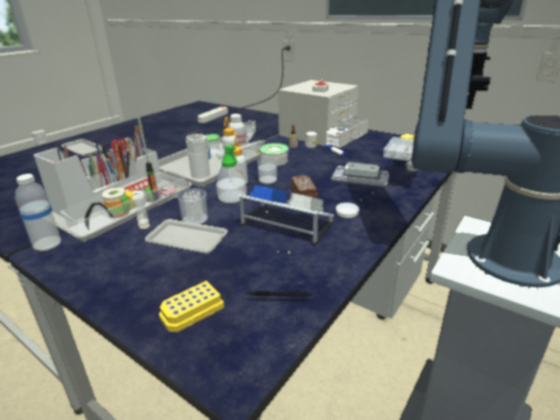

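View pics/top0.png

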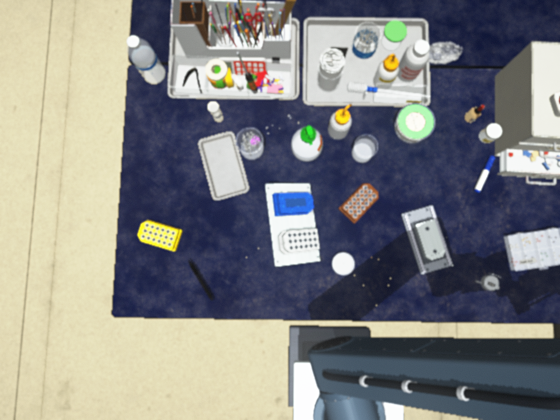

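View pics/wrist0.png

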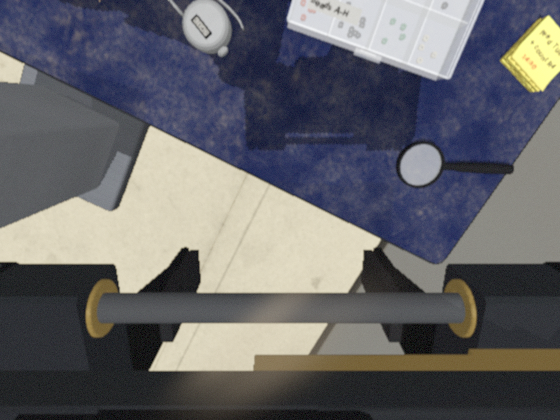

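The top view shows the white plate with dark wells on the stand at about (300,240) and the blue cover beside it at (293,203). The dock is at (428,240). Things that could be taken for the plate are the yellow one at (160,235), the brown one at (360,202) and the white tray at (223,165). By the description I choose (300,240), and I'll check it in a crop and measure.

```bash
cat > h.py <<'E'
from plant import r
import numpy as np, cv2
from scipy.spatial.transform import Rotation as R
def cloud(d,n,T=None):
    i=r.camera_info(n); K=i["mtx"]
    if T is None: T=i["world_from_camera"]
    v,u=np.mgrid[:d.shape[0],:d.shape[1]]
    P=np.stack([(u-K[0,2])/K[0,0]*d,-(v-K[1,2])/K[1,1]*d,-d],-1)
    return P@T[:3,:3].T+T[:3,3]
def tool(s):
    q=s["orientation"]; T=np.eye(4); T[:3,:3]=R.from_quat([q[1],q[2],q[3],q[0]]).as_matrix(); T[:3,3]=s["eef_pos"]; return T
def wristT(s): return tool(s)@r.camera_info("wrist")["hand_eye"]
E
python3 - <<'E'
from h import *
p,d=r.capture("top"); np.savez("top.npz",p=p,d=d); W=cloud(d,"top")
c=cv2.resize(p[170:290,250:470,::-1],None,fx=3.6,fy=3.6,interpolation=cv2.INTER_CUBIC); cv2.imwrite("pics/crop1.png",c)
for l in ("well_plate","cover","drain_stand","dock","water_beaker","petri_dish"):
    for o in r.cut_out(l,"top")[:4]:
        m=o["pixels"]&(d>0); q=W[m]
        if len(q)<5: continue
        (cx,cy),(w,h),a=cv2.minAreaRect(q[:,:2].astype(np.float32))
        print(l,round(o["score"],2),np.round(o["bbox"]),"med",np.median(q,0).round(3),"z5-95",np.percentile(q[:,2],[5,95]).round(3),"rect",round(cx,3),round(cy,3),round(w,3),round(h,3),round(a,1))
E
```

```text
well_plate 0.94 [341. 182. 378. 224.] med [ 0.622 -0.031  0.033] z5-95 [0.014 0.038] rect 0.624 -0.034 0.062 0.113 45.6
well_plate 0.94 [140. 221. 178. 250.] med [0.517 0.563 0.033] z5-95 [0.013 0.037] rect 0.519 0.576 0.13 0.064 74.9
well_plate 0.62 [278. 229. 320. 257.] med [0.499 0.153 0.094] z5-95 [0.063 0.115] rect 0.502 0.15 0.066 0.124 7.9
cover 0.85 [275. 192. 313. 218.] med [0.607 0.171 0.097] z5-95 [0.066 0.116] rect 0.611 0.165 0.065 0.119 9.7
drain_stand 0.81 [264. 185. 323. 264.] med [0.553 0.181 0.07 ] z5-95 [0.028 0.098] rect 0.554 0.167 0.235 0.135 8.0
drain_stand 0.72 [279. 229. 319. 257.] med [0.498 0.152 0.094] z5-95 [0.062 0.115] rect 0.5 0.152 0.068 0.115 8.1
dock 0.85 [400. 204. 451. 274.] med [ 0.513 -0.23   0.02 ] z5-95 [0.006 0.046] rect 0.516 -0.237 0.191 0.103 16.6
water_beaker 0.45 [265. 182. 321. 265.] med [0.553 0.182 0.07 ] z5-95 [0.029 0.098] rect 0.554 0.168 0.235 0.134 7.3
petri_dish 0.57 [331. 254. 356. 275.] med [0.44  0.016 0.017] z5-95 [0.003 0.022] rect 0.437 0.014 0.066 0.071 1.1
```

View pics/crop1.png

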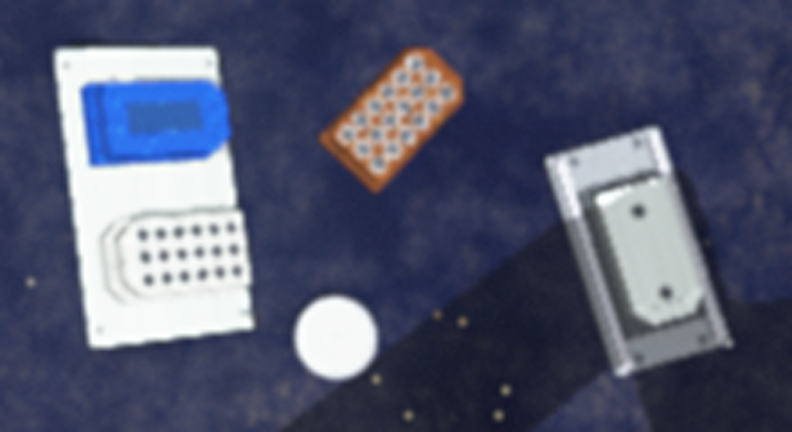

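The crop confirms it: the white plate's cut corners point up the slope and the blue cover's point down. The dock boss's cut corners point toward the robot, so dock +x has a yaw of about −163°. Next I'll look at the dock with the wrist camera.

```bash
cat >> h.py <<'E'
def Rdown(yaw,tilt=None):
    """tool z down, tool x at yaw (deg)"""
    c,s=np.cos(np.radians(yaw)),np.sin(np.radians(yaw))
    x=np.array([c,s,0]); z=np.array([0,0,-1.]); return np.stack([x,np.cross(z,x),z],1)
def plan(p,Rt,step=3.9,ang=6.8,T0=None,dec=2):
    from scipy.spatial.transform import Slerp
    T=tool(r.read_state()) if T0 is None else T0
    dp=np.array(p)-T[:3,3]; rv=R.from_matrix(T[:3,:3].T@Rt).as_rotvec()
    n=int(max(np.ceil(np.linalg.norm(dp)*100/step),np.ceil(np.degrees(np.linalg.norm(rv))/ang),1))
    off=[];tn=[]
    tw=np.degrees(rv)/n
    for i in range(n):
        Ri=T[:3,:3]@R.from_rotvec(rv*i/n).as_matrix()
        off.append((Ri.T@dp*100/n).round(dec).tolist()); tn.append(tw.round(dec).tolist())
    print(n,"rows"); print("offset",off); print("turn",tn[0])
    # joint1/6 info
E
python3 - <<'E'
from h import *
plan([0.515,-0.237,0.175],Rdown(-73))
E
```

```text
11 rows
offset [[-1.65, -3.21, 0.43], [-1.7, -3.19, 0.43], [-1.75, -3.16, 0.43], [-1.8, -3.14, 0.43], [-1.85, -3.11, 0.43], [-1.9, -3.08, 0.43], [-1.94, -3.05, 0.43], [-1.99, -3.02, 0.43], [-2.04, -2.99, 0.43], [-2.08, -2.96, 0.43], [-2.13, -2.92, 0.43]]
turn [-0.0, 0.0, 0.88]
```

>>> arm_command(
  offset=[
    [-1.7,-3.2,0.4],
    [-1.7,-3.2,0.4],
    [-1.8,-3.2,0.4],
    [-1.8,-3.1,0.4],
    [-1.9,-3.1,0.4],
    [-1.9,-3.1,0.4],
    [-2,-3,0.4],
    [-2,-3,0.4],
    [-2.1,-3,0.4],
    [-2.1,-3,0.4],
  ],
  turn=[
    [0,0,1],
    [0,0,1],
    [0,0,1],
    [0,0,1],
    [0,0,1],
    [0,0,1],
    [0,0,1],
    [0,0,1],
    [0,0,1],
    [0,0,1],
  ],
  grip=[0,0,0,0,0,0,0,0,0,0],
)

```text
time_s: 1.33
eef_pos: [0.5025, -0.2673, 0.1811]
orientation: [0.004, 0.795, -0.607, 0.006]
force: [0.7, 0.2, -1.0]
gripper_width: 1.0
```

>>> arm_command(
  offset=[
    [-2.5,-2.2,0.5],
    [0,0,0],
    [0,0,0],
  ],
  turn=[
    [0,0,0],
    [0,0,0],
    [0,0,0],
  ],
  grip=[0,0,0],
)

```text
time_s: 1.58
eef_pos: [0.5217, -0.2291, 0.1751]
orientation: [0.003, 0.797, -0.603, 0.006]
force: [-0.0, -0.4, -0.1]
gripper_width: 0.997
```

```bash
python3 - <<'E'
from h import *
s=r.read_state(); print(s["eef_pos"],s["orientation"])
p,d=r.capture("wrist"); np.savez("w_dock.npz",p=p,d=d,T=wristT(s),tool=tool(s)); cv2.imwrite("pics/w1.png",p[:,:,::-1])
E
```

```text
[ 0.52172887 -0.22912462  0.17512341] [ 0.00306288  0.79749398 -0.6032924   0.0056787 ]
```

View pics/w1.png

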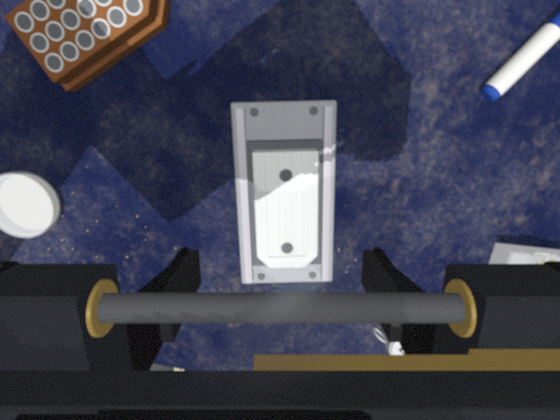

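The wrist view shows the boss top at about (253–318, 150–268) with its cut corners at the lower end, and the dock foot at about (233–335, 100–283). I'll fit both from depth.

```bash
cat >> h.py <<'E'
from scipy.ndimage import label
def fit(P,seed=None,L=.112,Wd=.058,cut=.012,z=None,yaw0=0):
    """fit outline of cut-corner rectangle to edge-dense point set: maximise coverage via alpha mask IoU. returns (x,y,yaw) of centre"""
    from scipy.optimize import minimize
    g=0.0005
    c0=P[:,:2].mean(0)
    return c0
E
python3 - <<'E'
from h import *
f=np.load("w_dock.npz"); d=f["d"]; W=cloud(d,"wrist",f["T"])
z=W[...,2]; ok=d>0
m0=np.zeros(d.shape,bool); m0[95:290,225:345]=True
print(np.histogram(z[ok&m0],bins=np.arange(-.005,.06,.004)))
def rect(m):
    q=W[m][:,:2].astype(np.float32); (cx,cy),(w,h),a=cv2.minAreaRect(q*1000); return np.round([cx,cy,w,h,a],2), m.sum(), np.median(W[m][:,2]).round(4)
boss=ok&m0&(z>.038)&(z<.052); print("boss",rect(boss))
foot=ok&m0&(z>.006); print("dock",rect(foot))
v,u=np.nonzero(boss); print(u.min(),u.max(),v.min(),v.max())
tab=ok&(abs(z)<.01); print("table z",np.median(z[tab]))
E
```

```text
(array([ 563, 5035,    6, 4925,  662, 2718, 1975,  156,   28,   31,   31,
        674, 6475,    0,    0,    0]), array([-0.005, -0.001,  0.003,  0.007,  0.011,  0.015,  0.019,  0.023,
        0.027,  0.031,  0.035,  0.039,  0.043,  0.047,  0.051,  0.055,
        0.059]))
boss (array([ 514.18, -238.62,  112.37,   58.04,   17.01]), np.int64(7160), np.float64(0.0439))
dock (array([ 518.04, -237.41,  189.78,  100.2 ,   16.98]), np.int64(17681), np.float64(0.0212))
253 318 151 268
table z 3.6090926170739834e-05
```

```bash
python3 - <<'E'
from h import *
plan([0.555,0.145,0.26],Rdown(7.5))
E
```

```text
13 rows
offset [[-2.69, -1.03, -0.68], [-2.56, -1.32, -0.68], [-2.4, -1.59, -0.68], [-2.21, -1.85, -0.67], [-2.0, -2.08, -0.67], [-1.76, -2.29, -0.67], [-1.5, -2.46, -0.67], [-1.22, -2.61, -0.66], [-0.93, -2.73, -0.66], [-0.62, -2.82, -0.66], [-0.31, -2.87, -0.66], [0.01, -2.89, -0.66], [0.32, -2.87, -0.65]]
turn [0.03, -0.05, -6.29]
```

>>> arm_command(
  offset=[
    [-2.7,-1,-0.7],
    [-2.6,-1.3,-0.7],
    [-2.4,-1.6,-0.7],
    [-2.2,-1.9,-0.7],
    [-2,-2.1,-0.7],
    [-1.8,-2.3,-0.7],
    [-1.5,-2.5,-0.7],
    [-1.2,-2.6,-0.7],
    [-0.9,-2.7,-0.7],
    [-0.6,-2.8,-0.7],
  ],
  turn=[
    [0,0,-6.3],
    [0,0,-6.3],
    [0,0,-6.3],
    [0,0,-6.3],
    [0,0,-6.3],
    [0,0,-6.3],
    [0,0,-6.3],
    [0,0,-6.3],
    [0,0,-6.3],
    [0,0,-6.3],
  ],
  grip=[0,0,0,0,0,0,0,0,0,0],
)

```text
time_s: 2.47
eef_pos: [0.5447, 0.0486, 0.2452]
orientation: [0.009, 0.996, -0.088, 0.005]
force: [0.6, -0.3, 0.8]
gripper_width: 0.996
```

```bash
python3 - <<'E'
from h import *
plan([0.555,0.145,0.26],Rdown(7.5))
E
```

```text
3 rows
offset [[-0.22, -3.22, -0.55], [0.11, -3.22, -0.53], [0.44, -3.2, -0.51]]
turn [0.34, -0.17, -5.86]
```

>>> arm_command(
  offset=[
    [-0.2,-3.2,-0.5],
    [0.1,-3.2,-0.5],
    [0.4,-3.2,-0.5],
    [0,0,0],
    [0,0,0],
  ],
  turn=[
    [0,0,-5.9],
    [0,0,-5.9],
    [0,0,-5.9],
    [0,0,0],
    [0,0,0],
  ],
  grip=[0,0,0,0,0],
)

```text
time_s: 2.88
eef_pos: [0.5574, 0.146, 0.2632]
orientation: [0.009, 0.997, 0.073, 0.008]
force: [-0.5, -0.7, 0.1]
gripper_width: 1.002
```

```bash
python3 - <<'E'
from h import *
s=r.read_state(); print(s["eef_pos"],s["orientation"],s["joints"].round(2))
p,d=r.capture("wrist"); np.savez("w_st.npz",p=p,d=d,T=wristT(s),tool=tool(s)); cv2.imwrite("pics/w2.png",p[:,:,::-1])
E
```

```text
[0.55740792 0.1459608  0.26318112] [0.00945035 0.99723855 0.07325951 0.00768149] [ 0.07  0.41  1.52 -0.02  1.2  -0.07]
```

View pics/w2.png

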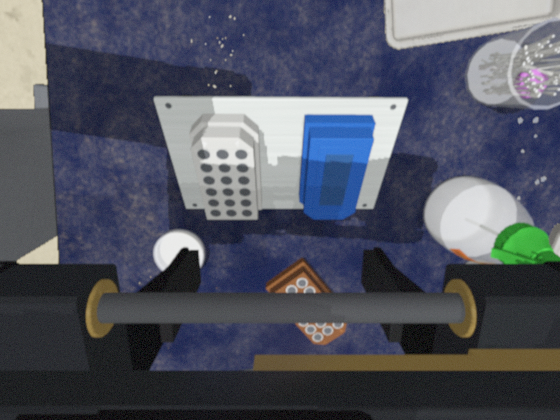

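The wrist view shows the white plate at about (228,165), cut corners at the upper end, and the blue cover at about (338,165). I'll fit the slope frame and both plates.

```bash
cat > fitst.py <<'E'
from h import *
def run(fn):
    f=np.load(fn); d=f["d"]; p=f["p"].astype(int); W=cloud(d,"wrist",f["T"]); ok=d>0
    v,u=np.mgrid[:420,:560]
    box=ok&(v>90)&(v<225)&(u>150)&(u<410)&(W[...,2]>.02)
    P=W[box]
    # RANSAC deck plane w/ normal approx (0,-.5,.866)
    n0=np.array([0,-.5,.866]); h=P@n0
    hist,e=np.histogram(h,bins=np.arange(h.min(),h.max(),.002)); 
    sel=P[abs(h-e[hist.argmax()]-.001)<.004]
    for _ in range(8):
        c=sel.mean(0); n=np.linalg.svd(sel-c,full_matrices=False)[2][2]; n*=np.sign(n[2]); sel=P[abs((P-c)@n)<.0015]
    print("deck n",n.round(4),"tilt",np.degrees(np.arccos(n[2])).round(2),"upslope yaw",np.degrees(np.arctan2(-n[1],-n[0])).round(2))
    yb=np.array([-n[0],-n[1],0]); yb/=np.linalg.norm(yb); ys=np.cross(n,np.cross(yb,n)); ys/=np.linalg.norm(ys); xs=np.cross(ys,n)
    M=np.stack([xs,ys,n],1); L=(W-c)@M
    out={}
    hh=L[...,2]; print(np.histogram(hh[box],bins=np.arange(-.004,.044,.004)))
    blue=(p[...,2]-p[...,0]>60)
    for nm,msk in (("white",~blue&(L[...,0]<0)),("cover",blue)):
        m=box&msk&(hh>.029)&(hh<.040)
        k,nn=label(m); m=k==np.bincount(k[k>0]).argmax()
        q=L[m]; a=cv2.minAreaRect((q[:,:2]*1000).astype(np.float32)); hz=np.median(q[:,2])
        cl=np.array([a[0][0]/1000,a[0][1]/1000,0]); 
        print(nm,"top rect",np.round(a[0]+a[1]+(a[2],),2),"height",hz.round(4),"bottom centre world",(c+M@cl).round(4),"skirt:")
        m2=box&msk&(hh>.004)&(hh<.040)&(abs(L[...,0]-cl[0])<.045); q2=L[m2]; a2=cv2.minAreaRect((q2[:,:2]*1000).astype(np.float32)); print("   all rect",np.round(a2[0]+a2[1]+(a2[2],),2))
        out[nm]=(c+M@cl,M)
    return out
if __name__=="__main__":
    import sys; o=run(sys.argv[1]); np.savez("st.npz",M=o["white"][1],w=o["white"][0],c=o["cover"][0])
E
python3 fitst.py w_st.npz
```

```text
deck n [ 0.0687 -0.4946  0.8664] tilt 29.95 upslope yaw 97.9
(array([6308, 6266,  366,  361, 1499,  413,  349,  376,  386, 9064,  106]), array([-0.004,  0.   ,  0.004,  0.008,  0.012,  0.016,  0.02 ,  0.024,
        0.028,  0.032,  0.036,  0.04 ]))
white top rect [-51.94 -24.14  58.11 112.58   0.43] height 0.0341 bottom centre world [0.503  0.1601 0.0623] skirt:
   all rect [-52.21 -24.01  66.24 121.     0.21]
cover top rect [ 57.71 -23.61  57.92 112.52   0.17] height 0.0344 bottom centre world [0.6115 0.1756 0.0626] skirt:
   all rect [ 57.42 -21.54 116.75  65.95  89.9 ]
```

```bash
python3 - <<'E'
from h import *
f=np.load("st.npz"); M=f["M"]; a=np.radians(0.3); M=M@R.from_rotvec([0,0,a]).as_matrix()
Rt=np.stack([M[:,0],-M[:,1],-M[:,2]],1); np.savez("grasp.npz",Rt=Rt,w=f["w"],c=f["c"],n=M[:,2])
print(np.linalg.det(Rt)); plan(f["w"]+M[:,2]*.085,Rt)
E
```

```text
1.0000000000000004
5 rows
offset [[-1.08, 0.36, 2.54], [-1.07, 0.63, 2.49], [-1.07, 0.9, 2.41], [-1.06, 1.16, 2.3], [-1.06, 1.4, 2.16]]
turn [6.21, -0.12, 0.07]
```

>>> arm_command(
  offset=[
    [-1.1,0.4,2.5],
    [-1.1,0.6,2.5],
    [-1.1,0.9,2.4],
    [-1.1,1.2,2.3],
    [-1,1.4,2.2],
    [0,0,0],
    [0,0,0],
  ],
  turn=[
    [6.2,0,0],
    [6.2,0,0],
    [6.2,0,0],
    [6.2,0,0],
    [6.2,0,0],
    [0,0,0],
    [0,0,0],
  ],
  grip=[0,0,0,0,0,0,0],
)

```text
time_s: 3.52
eef_pos: [0.516, 0.1071, 0.1341]
orientation: [-0.267, 0.961, 0.064, -0.001]
force: [0.1, -0.5, 0.3]
gripper_width: 0.996
```

```bash
python3 - <<'E'
from h import *
f=np.load("grasp.npz"); plan(f["w"]+f["n"]*.035,f["Rt"],step=2.5); s=r.read_state(); print(s["joints"].round(2))
p,d=r.capture("wrist"); cv2.imwrite("pics/w3.png",p[:,:,::-1])
E
```

```text
3 rows
offset [[-0.25, -0.34, 1.81], [-0.23, -0.35, 1.81], [-0.21, -0.36, 1.81]]
turn [-0.33, -0.66, -0.01]
[-0.31  0.6   1.79  0.58  1.05 -0.81]
```

View pics/w3.png

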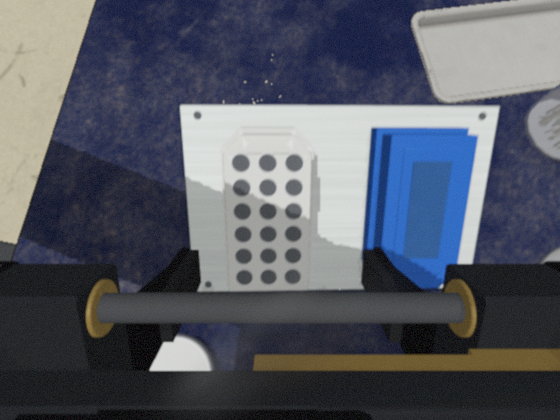

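The view is along the slope normal, with the white plate centred at u≈268 between the fingers and its cut corners at the top. I'll descend along the normal.

>>> arm_command(
  offset=[
    [-0.3,-0.3,1.8],
    [-0.2,-0.4,1.8],
    [-0.2,-0.4,1.8],
    [0,0,0],
    [0,0,0],
  ],
  turn=[
    [-0.3,-0.7,0],
    [-0.3,-0.7,0],
    [-0.3,-0.7,0],
    [0,0,0],
    [0,0,0],
  ],
  grip=[0,0,0,0,0],
)

```text
time_s: 3.98
eef_pos: [0.5121, 0.1422, 0.1007]
orientation: [-0.251, 0.965, 0.072, -0.009]
force: [0.9, -0.4, 0.7]
gripper_width: 0.999
```

```bash
python3 - <<'E'
from h import *
f=np.load("grasp.npz"); plan(f["w"]+f["n"]*.0175,f["Rt"],step=1)
E
```

```text
3 rows
offset [[-0.23, 0.07, 0.84], [-0.23, 0.08, 0.84], [-0.22, 0.08, 0.84]]
turn [0.27, -0.25, 0.17]
```

>>> arm_command(
  offset=[
    [-0.5,0.1,0.5],
    [-0.3,0.1,0.7],
    [0,0.1,0.8],
    [0,0,0.3],
  ],
  turn=[
    [0.3,-0.3,0.2],
    [0.3,-0.3,0.2],
    [0.3,-0.3,0.2],
    [0,0,0],
  ],
  grip=[0,0,0,0],
)

```text
time_s: 4.32
eef_pos: [0.5065, 0.1495, 0.0832]
orientation: [-0.257, 0.964, 0.071, -0.013]
force: [0.8, -1.0, -0.0]
gripper_width: 1.0
```

```bash
python3 - <<'E'
from h import *
f=np.load("grasp.npz"); plan(f["w"]+f["n"]*.0175,f["Rt"],step=1); print(r.read_state()["force"])
E
```

```text
1 rows
offset [[-0.21, 0.09, 0.61]]
turn [0.17, -0.39, 0.31]
[ 0.84232828 -1.0221703  -0.04288121]
```

>>> arm_command(
  offset=[
    [-0.3,0.1,0.5],
    [-0.1,0.1,0.3],
    [0,0,0],
  ],
  turn=[
    [0.2,-0.4,0.3],
    [0,-0.2,0.2],
    [0,0,0],
  ],
  grip=[0,0,0],
)

```text
time_s: 4.57
eef_pos: [0.5018, 0.151, 0.0738]
orientation: [-0.258, 0.964, 0.067, -0.02]
force: [-0.4, 0.1, -0.4]
gripper_width: 1.002
```

```bash
python3 - <<'E'
from h import *
f=np.load("grasp.npz"); plan(f["w"]+f["n"]*.0175,f["Rt"],step=1); s=r.read_state(); print(s["force"])
p,d=r.capture("wrist"); cv2.imwrite("pics/w4.png",p[:,:,::-1])
E
```

```text
1 rows
offset [[0.24, -0.19, -0.32]]
turn [-0.07, 0.3, -0.32]
[-0.41145769  0.08836679 -0.36975162]
```

View pics/w4.png

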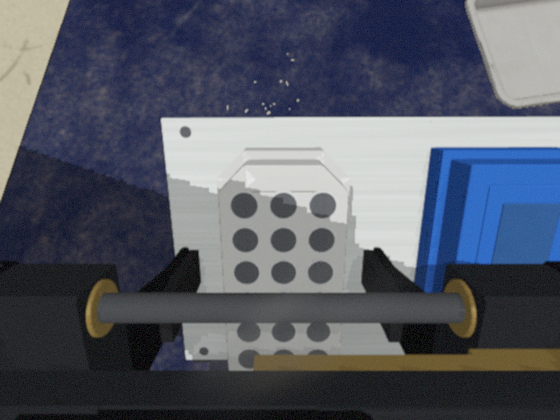

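>>> arm_command(
  offset=[
    [0.2,-0.2,-0.3],
    [0,0,0],
  ],
  turn=[
    [0,0.3,-0.3],
    [0,0,0],
  ],
  grip=[0,0],
)

```text
time_s: 4.78
eef_pos: [0.504, 0.1513, 0.0774]
orientation: [-0.259, 0.963, 0.069, -0.017]
force: [0.1, 0.4, 0.1]
gripper_width: 1.0
```

```bash
python3 - <<'E'
from h import *
f=np.load("grasp.npz"); plan(f["w"]+f["n"]*.0175,f["Rt"],step=1); s=r.read_state(); print(s["force"])
E
```

```text
1 rows
offset [[0.02, -0.01, -0.0]]
turn [-0.09, -0.01, -0.03]
[0.07068279 0.36695655 0.1140206 ]
```

Within 0.2 mm of the target; I'll close the fingers.

>>> arm_command(
  offset=[
    [0,0,0],
    [0,0,0],
    [0,0,0],
    [0,0,0],
    [0,0,0],
    [0,0,0],
  ],
  turn=[
    [0,0,0],
    [0,0,0],
    [0,0,0],
    [0,0,0],
    [0,0,0],
    [0,0,0],
  ],
  grip=[1,1,1,1,1,1],
)

```text
time_s: 5.28
eef_pos: [0.5047, 0.151, 0.0782]
orientation: [-0.258, 0.963, 0.069, -0.016]
force: [-0.1, 0.3, -0.2]
gripper_width: 0.665
```

```bash
python3 - <<'E'
from h import *
f=np.load("grasp.npz"); plan(f["w"]+f["n"]*.0175,f["Rt"],step=1); s=r.read_state(); print(s["force"],s["gripper_width"]*87)
E
```

```text
1 rows
offset [[-0.05, -0.01, 0.09]]
turn [-0.03, -0.12, 0.03]
[-0.10632642  0.29953416 -0.18597951] 57.878623945497495
```

The grip width is 57.9 mm, which matches the 58 mm body. I'll lift along the normal.

>>> arm_command(
  offset=[
    [0,0,-1],
    [0,0,-2],
    [0,0,-3],
    [0,0,-3],
    [0,0,-3],
    [0,0,-3],
  ],
  turn=[
    [0,0,0],
    [0,0,0],
    [0,0,0],
    [0,0,0],
    [0,0,0],
    [0,0,0],
  ],
  grip=[1,1,1,1,1,1],
)

```text
time_s: 5.78
eef_pos: [0.509, 0.0756, 0.2089]
orientation: [-0.259, 0.963, 0.069, -0.026]
force: [-0.1, -0.0, -1.6]
gripper_width: 0.665
```

```bash
python3 - <<'E'
from h import *
s=r.read_state(); print(s["force"],s["gripper_width"]*87,s["joints"].round(2))
p,d=r.capture("wrist"); cv2.imwrite("pics/w5.png",p[:,:,::-1])
plan([0.5142,-0.2386,0.175],Rdown(107))
E
```

```text
[-0.08477995 -0.04418061 -1.59085409] 57.83946707351819 [-0.35  0.49  1.7   0.48  1.27 -0.71]
16 rows
offset [[-0.27, 1.79, -0.75], [-0.48, 1.77, -0.7], [-0.68, 1.72, -0.64], [-0.88, 1.65, -0.57], [-1.06, 1.57, -0.51], [-1.23, 1.46, -0.44], [-1.39, 1.33, -0.37], [-1.53, 1.18, -0.3], [-1.66, 1.02, -0.23], [-1.76, 0.85, -0.16], [-1.84, 0.66, -0.09], [-1.9, 0.46, -0.02], [-1.94, 0.26, 0.04], [-1.96, 0.06, 0.1], [-1.95, -0.15, 0.15], [-1.92, -0.36, 0.2]]
turn [-1.39, -1.59, -6.02]
```

View pics/w5.png

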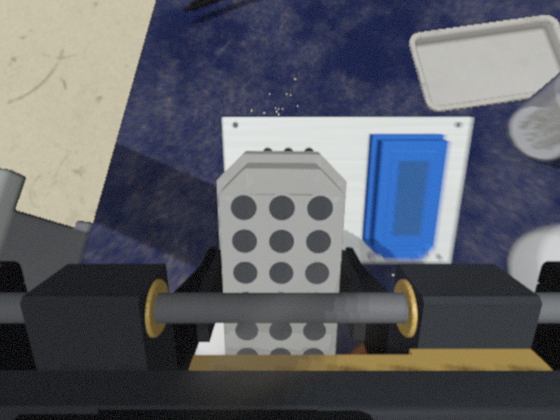

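The plate is held square with its cut corners at the tool's −y end (pixel ~(282,160)). I'll carry it to above the dock while levelling and yawing.

>>> arm_command(
  offset=[
    [-0.3,1.8,-0.8],
    [-0.5,1.8,-0.7],
    [-0.7,1.7,-0.6],
    [-0.9,1.7,-0.6],
    [-1.1,1.6,-0.5],
    [-1.2,1.5,-0.4],
    [-1.4,1.3,-0.4],
    [-1.5,1.2,-0.3],
    [-1.7,1,-0.2],
    [-1.8,0.9,-0.2],
  ],
  turn=[
    [-1.4,-1.6,-6],
    [-1.4,-1.6,-6],
    [-1.4,-1.6,-6],
    [-1.4,-1.6,-6],
    [-1.4,-1.6,-6],
    [-1.4,-1.6,-6],
    [-1.4,-1.6,-6],
    [-1.4,-1.6,-6],
    [-1.4,-1.6,-6],
    [-1.4,-1.6,-6],
  ],
  grip=[1,1,1,1,1,1,1,1,1,1],
)

```text
time_s: 6.67
eef_pos: [0.5167, -0.1364, 0.1971]
orientation: [-0.095, 0.799, 0.594, -0.008]
force: [0.4, -0.1, -1.3]
gripper_width: 0.669
```

```bash
python3 - <<'E'
from h import *
s=r.read_state(); print(s["force"],s["gripper_width"]*87,s["joints"].round(2))
plan([0.5142,-0.2386,0.175],Rdown(107))
E
```

```text
[ 0.4013013  -0.10864426 -1.33905916] 58.17927945658152 [-0.5   0.51  1.57  0.07  1.24 -1.81]
6 rows
offset [[-1.67, 0.49, 0.12], [-1.7, 0.32, 0.17], [-1.72, 0.15, 0.22], [-1.72, -0.02, 0.26], [-1.71, -0.2, 0.3], [-1.67, -0.37, 0.34]]
turn [-1.23, -1.39, -5.6]
```

>>> arm_command(
  offset=[
    [-1.7,0.5,0.1],
    [-1.7,0.3,0.2],
    [-1.7,0.2,0.2],
    [-1.7,0,0.2],
    [-1.7,-0.2,0.3],
    [-1.7,-0.4,0.3],
    [0,0,0],
  ],
  turn=[
    [-1.2,-1.4,-5.6],
    [-1.2,-1.4,-5.6],
    [-1.2,-1.4,-5.6],
    [-1.2,-1.4,-5.6],
    [-1.2,-1.4,-5.6],
    [-1.2,-1.4,-5.6],
    [0,0,0],
  ],
  grip=[1,1,1,1,1,1,1],
)

```text
time_s: 7.25
eef_pos: [0.5131, -0.2464, 0.177]
orientation: [0.004, 0.583, 0.812, -0.003]
force: [-0.2, -0.2, -1.6]
gripper_width: 0.661
```

```bash
python3 - <<'E'
from h import *
s=r.read_state(); print(s["force"],s["gripper_width"]*87,s["joints"].round(2))
plan([0.5142,-0.2386,0.175],Rdown(107))
E
```

```text
[-0.21510561 -0.1796208  -1.64293233] 57.49881174504525 [-0.64  0.51  1.63 -0.01  1.   -2.53]
1 rows
offset [[0.71, 0.35, 0.2]]
turn [0.03, 0.54, 1.61]
```

>>> arm_command(
  offset=[
    [0.7,0.3,0.2],
    [0,0,0],
  ],
  turn=[
    [0,0.5,1.6],
    [0,0,0],
  ],
  grip=[1,1],
)

```text
time_s: 7.42
eef_pos: [0.5122, -0.2388, 0.175]
orientation: [-0.001, 0.598, 0.801, 0.0]
force: [-0.9, 0.4, -0.9]
gripper_width: 0.666
```

```bash
cat > held.py <<'E'
from h import *
def run(tag):
    s=r.read_state(); p,d=r.capture("wrist"); np.savez(tag+".npz",p=p,d=d,T=wristT(s),tool=tool(s)); cv2.imwrite(f"pics/{tag}.png",p[:,:,::-1])
    L=cloud(d,"wrist",r.camera_info("wrist")["hand_eye"])  # tool coordinates
    return s,p,d,L
E
python3 - <<'E'
from held import *
s,p,d,L=run("w6"); print(s["eef_pos"],s["force"])
m=(d>0)&(L[...,2]>-.03)&(L[...,2]<.03)&(abs(L[...,0])<.045)
v,u=np.mgrid[:420,:560]; m&=(v<250)&(v>100)
print(np.histogram(L[m][:,2],bins=np.arange(-.03,.03,.002)))
E
```

```text
[ 0.51221319 -0.2388179   0.17504445] [-0.88371144  0.43550021 -0.89540612]
(array([   0,    0,    0,    0,    0,    0, 3125, 6291,   92,   69,   65,
         55,   60,   62,   78,   80, 1184,  338,   35,   48,   28,   48,
         24,   47,   11,    0,    0,    0,    0]), array([-3.00000000e-02, -2.80000000e-02, -2.60000000e-02, -2.40000000e-02,
       -2.20000000e-02, -2.00000000e-02, -1.80000000e-02, -1.60000000e-02,
       -1.40000000e-02, -1.20000000e-02, -1.00000000e-02, -8.00000000e-03,
       -6.00000000e-03, -4.00000000e-03, -2.00000000e-03,  2.77555756e-17,
        2.00000000e-03,  4.00000000e-03,  6.00000000e-03,  8.00000000e-03,
        1.00000000e-02,  1.20000000e-02,  1.40000000e-02,  1.60000000e-02,
        1.80000000e-02,  2.00000000e-02,  2.20000000e-02,  2.40000000e-02,
        2.60000000e-02,  2.80000000e-02]))
```

View pics/w6.png

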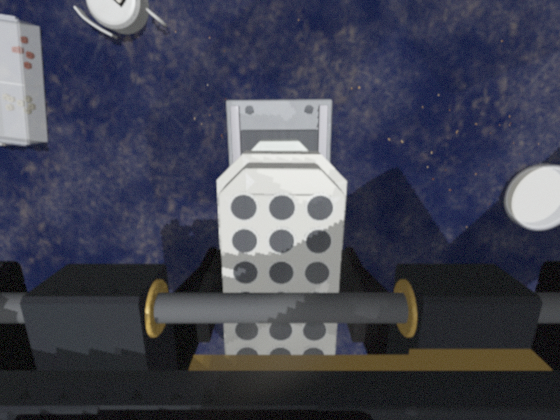

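The held plate's cut-corner end shows at about (282,155), and the boss's cut end peeks out above it at about (282,145). I'll measure the plate in the tool frame, and compare the boss with the earlier fit.

```bash
cat > held2.py <<'E'
from held import *
def analyse(L,d,tag,zt=-.0165):
    v,u=np.mgrid[:420,:560]
    m=(d>0)&(abs(L[...,0])<.045)&(v<285)&(v>100)&(abs(L[...,2]-zt)<.006)
    k,n=label(m); m=k==(np.bincount(k[k>0]).argmax())
    P=L[m]; sel=P
    for _ in range(5):
        A=np.c_[sel[:,0],sel[:,1],np.ones(len(sel))]; c=np.linalg.lstsq(A,sel[:,2],rcond=None)[0]; sel=P[abs(P[:,2]-P@np.r_[c[:2],0]-c[2])<.0012]
    print("top plane: slope x,y deg",np.degrees(c[:2]).round(2),"z at TCP",(c[2]*1000).round(2))
    y=sel[:,1]; print("top edge end y mm (2%)",(np.sort(y)[:30].mean()*1000).round(2))
    W_=[]
    for a in np.arange(y.min()+.016,y.max(),.004):
        q=sel[abs(y-a)<.002]
        if len(q)>50: W_.append((a,np.percentile(q[:,0],.5),np.percentile(q[:,0],99.5)))
    W_=np.array(W_)*1000; print("x edges",W_[:,1:].mean(0).round(2),"mid slope deg",np.degrees(np.polyfit(W_[:,0],W_[:,1:].mean(1),1)[0]).round(2),"mid",W_[:,1:].mean().round(2)); 
    # whole incl skirt end
    m2=(d>0)&(abs(L[...,0])<.04)&(v<250)&(v>100)&(L[...,2]<c[2]+.03)&(L[...,2]>c[2]+.012)
    s2=L[m2]; print("skirt ledge z",np.median(s2[:,2])*1000,"end y",np.sort(s2[:,1])[:20].mean()*1000)
    return c,sel
if __name__=="__main__":
    f=np.load("w6.npz"); L=cloud(f["d"],"wrist",r.camera_info("wrist")["hand_eye"]); analyse(L,f["d"],"")
    W=cloud(f["d"],"wrist",f["T"]); v,u=np.mgrid[:420,:560]
    m=(f["d"]>0)&(abs(W[...,2]-.044)<.003)&(v<158)&(u>240)&(u<325)
    B=W[m]; yaw=np.radians(-163); ex=np.array([np.cos(yaw),np.sin(yaw)]); ey=np.array([-ex[1],ex[0]])
    D=(B[:,:2]-[.51418,-.23862]); a=D@ex*1000; b=D@ey*1000
    print("boss: n",len(B),"z",np.median(B[:,2]),"x end",np.sort(a)[-15:].mean(),"y extent at end",b[a>54].min() if (a>54).any() else None,b[a>54].max() if (a>54).any() else None, "all y", b.min(),b.max())
    T=f["tool"]; print("tool x yaw",np.degrees(np.arctan2(T[1,0],T[0,0])),"tilt",np.degrees(T[:3,2]@[1,0,0]),np.degrees(T[:3,2]@[0,1,0]))
E
python3 held2.py
```

```text
top plane: slope x,y deg [ 0.14 -0.3 ] z at TCP -15.88
top edge end y mm (2%) -54.45
x edges [-29.54  29.7 ] mid slope deg -0.9 mid 0.08
skirt ledge z 3.4231953644683206 end y -58.507875635435454
boss: n 460 z 0.043953041085108696 x end 55.26084895776005 y extent at end -17.143493887748093 17.63650235088186 all y -24.208255768918747 23.916528270469033
tool x yaw 106.54559598090883 tilt -0.08998778134385269 0.12131931763736208
```

```bash
cat > edges.py <<'E'
from h import *
def skirt(fn,zs=.0031,rows=range(190,248,2),lo=(205,232),hi=(330,360)):
    f=np.load(fn); g=cv2.cvtColor(f["p"],cv2.COLOR_RGB2GRAY).astype(float); i=r.camera_info("wrist"); K=i["mtx"]; H=i["hand_eye"]
    out=[]
    for a,b,sg in ((*lo,1),(*hi,-1)):
        pts=[]
        for v in rows:
            gr=np.gradient(cv2.GaussianBlur(g[v:v+1],(5,1),0)[0])*sg; k=a+gr[a:b].argmax()
            if gr[k]<8: continue
            y0,y1,y2=gr[k-1:k+2]; u=k+.5*(y0-y2)/(y0-2*y1+y2+1e-9)
            ray=H[:3,:3]@np.array([(u-K[0,2])/K[0,0],-(v-K[1,2])/K[1,1],-1]); t=(zs-H[2,3])/ray[2]; pts.append(H[:3,3]+t*ray)
        pts=np.array(pts)*1000; c=np.polyfit(pts[:,1],pts[:,0],1); res=pts[:,0]-np.polyval(c,pts[:,1]); k=abs(res)<1.0; c=np.polyfit(pts[k,1],pts[k,0],1)
        print(sg,len(pts),k.sum(),"x at y=-30: %.2f slope deg %.2f  x at y=0 %.2f"%(np.polyval(c,-30),np.degrees(c[0]),c[1]), "ys",pts[:,1].min().round(1),pts[:,1].max().round(1))
E
python3 -c "
from edges import *
skirt('w6.npz')"
python3 - <<'E'
import cv2
p=cv2.imread("pics/w6.png"); cv2.imwrite("pics/c6.png",cv2.resize(p[90:290,190:380],None,fx=3,fy=3,interpolation=cv2.INTER_CUBIC)[:600])
E
```

```text
1 29 29 x at y=-30: -32.93 slope deg -0.42  x at y=0 -33.15 ys -40.2 -9.4
-1 29 29 x at y=-30: 33.37 slope deg -0.86  x at y=0 32.92 ys -40.2 -9.4
```

View pics/c6.png

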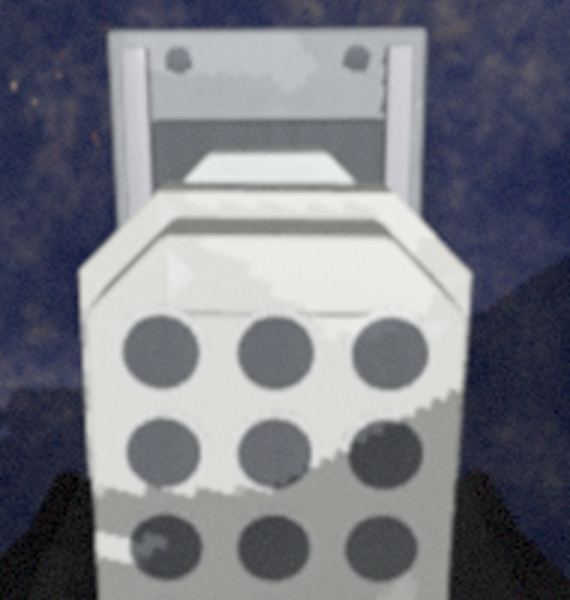

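```bash
cat > tgt.py <<'E'
from h import *
import sys
z=float(sys.argv[1]); yaw=float(sys.argv[2]) if len(sys.argv)>2 else 107.6; x=float(sys.argv[3]) if len(sys.argv)>3 else .5130; y=float(sys.argv[4]) if len(sys.argv)>4 else -.2390
s=r.read_state(); print(s["eef_pos"].round(4),"F",s["force"].round(1),"M",s["moment"].round(2),"w",(s["gripper_width"]*87).round(1),"t",s["time_s"])
plan([x,y,z],Rdown(yaw),step=3)
E
python3 tgt.py 0.072
```

```text
Traceback (most recent call last):
  File "tgt.py", line 4, in <module>
    s=r.read_state(); print(s["eef_pos"].round(4),"F",s["force"].round(1),"M",s["moment"].round(2),"w",(s["gripper_width"]*87).round(1),"t",s["time_s"])
                                                                                                       ^^^^^^^^^^^^^^^^^^^^^^^^^^^^^
AttributeError: 'float' object has no attribute 'round'
```

```bash
sed -i 's/(s\["gripper_width"\]\*87).round(1)/round(s["gripper_width"]*87,1)/' tgt.py; python3 tgt.py 0.072
```

```text
[ 0.5126 -0.2395  0.1753] F [-1.   0.1 -1.4] M [ 0.13 -0.07  0.07] w 57.6 t 7.4667
4 rows
offset [[0.01, 0.02, 2.58], [0.01, 0.02, 2.58], [0.01, 0.01, 2.58], [0.01, 0.01, 2.58]]
turn [-0.01, -0.01, -0.24]
```

>>> arm_command(
  offset=[
    [0,0,2.5],
    [0,0,2.5],
    [0,0,2.5],
    [0,0,1.5],
    [0,0,0.5],
    [0,0,0],
  ],
  turn=[
    [0,0,-0.3],
    [0,0,-0.3],
    [0,0,-0.3],
    [0,0,0],
    [0,0,0],
    [0,0,0],
  ],
  grip=[1,1,1,1,1,1],
)

```text
time_s: 7.97
eef_pos: [0.5163, -0.2398, 0.081]
orientation: [0.003, 0.591, 0.807, -0.0]
force: [0.0, -0.3, -1.9]
gripper_width: 0.665
```

```bash
python3 tgt.py 0.066
```

```text
[ 0.5163 -0.2398  0.081 ] F [ 0.  -0.3 -1.9] M [ 0.17 -0.1   0.03] w 57.9 t 7.9667
1 rows
offset [[0.18, -0.29, 1.5]]
turn [0.21, 0.31, -0.06]
```

>>> arm_command(
  offset=[
    [0.2,-0.3,0.8],
    [0,-0.1,0.5],
    [0,0,0],
  ],
  turn=[
    [0.2,0.3,0],
    [0,0,0],
    [0,0,0],
  ],
  grip=[1,1,1],
)

```text
time_s: 8.22
eef_pos: [0.513, -0.2394, 0.0689]
orientation: [0.001, 0.591, 0.807, 0.0]
force: [-0.1, 0.4, -2.6]
gripper_width: 0.662
```

```bash
python3 tgt.py 0.066
```

```text
[ 0.513  -0.2394  0.0689] F [-0.1  0.4 -2.6] M [ 0.15 -0.1   0.03] w 57.6 t 8.2167
1 rows
offset [[0.04, 0.01, 0.29]]
turn [0.1, 0.13, -0.04]
```

>>> arm_command(
  offset=[
    [0.05,0,0.3],
    [0,0,0.2],
    [0,0,0.2],
  ],
  turn=[
    [0.1,0.1,0],
    [0,0,0],
    [0,0,0],
  ],
  grip=[1,1,1],
)

```text
time_s: 8.47
eef_pos: [0.514, -0.2398, 0.0634]
orientation: [0.002, 0.591, 0.807, -0.0]
force: [-0.3, -0.3, -2.5]
gripper_width: 0.663
```

```bash
python3 tgt.py 0.056
```

```text
[ 0.514  -0.2398  0.0634] F [-0.3 -0.3 -2.5] M [ 0.12 -0.16 -0.  ] w 57.7 t 8.4667
1 rows
offset [[0.12, -0.08, 0.74]]
turn [0.13, 0.22, -0.05]
```

>>> arm_command(
  offset=[
    [0.1,-0.08,0.1],
    [0,0,0.15],
    [0,0,0.15],
  ],
  turn=[
    [0.1,0.2,0],
    [0,0,0],
    [0,0,0],
  ],
  grip=[1,1,1],
)

```text
time_s: 8.72
eef_pos: [0.5135, -0.2395, 0.0597]
orientation: [0.001, 0.591, 0.807, 0.0]
force: [0.7, -0.5, -0.8]
gripper_width: 0.665
```

```bash
python3 tgt.py 0.056
```

```text
[ 0.5135 -0.2395  0.0597] F [ 0.7 -0.5 -0.8] M [ 0.13 -0.14 -0.01] w 57.9 t 8.7167
1 rows
offset [[0.06, -0.03, 0.37]]
turn [0.08, 0.08, -0.06]
```

The skirt bottom is about 2 mm below the boss top with no contact force, so it is sliding on. I'll continue gently.

>>> arm_command(
  offset=[
    [0.05,0,0.2],
    [0,0,0.2],
    [0,0,0.2],
  ],
  turn=[
    [0.1,0.1,0],
    [0,0,0],
    [0,0,0],
  ],
  grip=[1,1,1],
)

```text
time_s: 8.97
eef_pos: [0.5135, -0.2392, 0.0535]
orientation: [0.0, 0.591, 0.807, -0.0]
force: [-1.1, -0.8, -1.0]
gripper_width: 0.663
```

```bash
python3 tgt.py 0.051
```

```text
[ 0.5135 -0.2392  0.0535] F [-1.1 -0.8 -1. ] M [ 0.15 -0.15 -0.02] w 57.7 t 8.9667
1 rows
offset [[0.03, -0.04, 0.25]]
turn [-0.0, 0.01, -0.06]
```

>>> arm_command(
  offset=[
    [0,0,0.15],
    [0,0,0.1],
    [0,0,0.1],
  ],
  turn=[
    [0,0,0],
    [0,0,0],
    [0,0,0],
  ],
  grip=[1,1,1],
)

```text
time_s: 9.22
eef_pos: [0.5134, -0.2391, 0.0505]
orientation: [-0.0, 0.591, 0.807, -0.0]
force: [-2.0, 1.4, 15.5]
gripper_width: 0.659
```

```bash
python3 tgt.py 0.050
```

```text
[ 0.5134 -0.2391  0.0505] F [-2.   1.4 15.5] M [0.73 0.48 0.05] w 57.4 t 9.2167
1 rows
offset [[0.02, -0.04, 0.05]]
turn [-0.03, -0.04, -0.06]
```

It seats at TCP z 50.5 mm (50.1 expected) with 15 N. I'll release and rise.

>>> arm_command(
  offset=[
    [0,0,0],
    [0,0,0],
    [0,0,0],
    [0,0,0],
    [0,0,-1.5],
    [0,0,-3],
    [0,0,-4],
    [0,0,-4],
  ],
  turn=[
    [0,0,0],
    [0,0,0],
    [0,0,0],
    [0,0,0],
    [0,0,0],
    [0,0,0],
    [0,0,0],
    [0,0,0],
  ],
  grip=[0,0,0,0,0,0,0,0],
)

```text
time_s: 9.88
eef_pos: [0.5086, -0.236, 0.1705]
orientation: [-0.011, 0.591, 0.806, -0.0]
force: [0.5, -0.9, 0.4]
gripper_width: 0.994
```

```bash
cat > topfit.py <<'E'
from held import *
import sys
s,p,d,L=run(sys.argv[1]); zt=float(sys.argv[2]); ht=float(sys.argv[3]) if len(sys.argv)>3 else .003
W=cloud(d,"wrist",wristT(s)); m=(d>0)&(abs(W[...,2]-zt)<ht)&(np.hypot(W[...,0]-.514,W[...,1]+.2386)<.09)
k,n=label(m); m=k==np.bincount(k[k>0]).argmax(); P=W[m]
a=cv2.minAreaRect((P[:,:2]*1000).astype(np.float32)); print("rect",np.round(a[0]+a[1]+(a[2],),2),"z",np.median(P[:,2]).round(4))
A=np.c_[P[:,:2],np.ones(len(P))]; c=np.linalg.lstsq(A,P[:,2],rcond=None)[0]; print("tilt deg",np.degrees(c[:2]).round(2)); print(s["eef_pos"].round(4),s["force"].round(1),s["time_s"])
E
python3 topfit.py w7 0.066
```

```text
rect [ 515.19 -238.77  111.87   58.2    17.  ] z 0.0664
tilt deg [0.12 0.06]
[ 0.5086 -0.236   0.1705] [ 0.5 -0.9  0.4] 9.8833
```

View pics/w7.png

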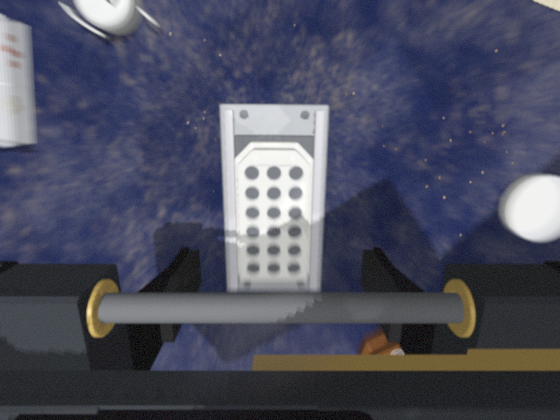

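The white plate is seated: its top is at z 66.4 mm (66 expected), it is level, and its cut corners lie over the boss's. I'll re-measure with the arm at rest.

>>> arm_command(
  offset=[
    [0,0,0],
    [0,0,0],
  ],
  turn=[
    [0,0,0],
    [0,0,0],
  ],
  grip=[0,0],
)

```text
time_s: 10.1
eef_pos: [0.5153, -0.2404, 0.1828]
orientation: [0.002, 0.591, 0.807, -0.0]
force: [0.4, 0.2, -0.3]
gripper_width: 1.0
```

```bash
python3 topfit.py w8 0.066; python3 - <<'E'
from h import *
f=np.load("grasp.npz"); print(r.read_state()["joints"].round(2)); plan(f["c"]+f["n"]*.13,f["Rt"])
E
```

```text
rect [ 515.36 -238.58  112.05   58.02   17.  ] z 0.0664
tilt deg [0.12 0.05]
[ 0.5153 -0.2404  0.1828] [ 0.4  0.2 -0.3] 10.1
[-0.63  0.5   1.62 -0.    1.02 -2.51]
16 rows
offset [[1.9, 1.29, 0.04], [2.02, 1.09, 0.07], [2.12, 0.87, 0.1], [2.2, 0.64, 0.15], [2.25, 0.41, 0.2], [2.27, 0.18, 0.25], [2.27, -0.05, 0.32], [2.24, -0.28, 0.39], [2.19, -0.51, 0.46], [2.11, -0.72, 0.53], [2.01, -0.93, 0.61], [1.88, -1.12, 0.69], [1.73, -1.29, 0.77], [1.56, -1.45, 0.85], [1.38, -1.58, 0.93], [1.18, -1.69, 1.01]]
turn [1.37, 1.63, 6.05]
```

>>> arm_command(
  offset=[
    [1.9,1.3,-0.2],
    [2,1.1,-0.2],
    [2.1,0.9,0],
    [2.2,0.6,0.1],
    [2.3,0.4,0.2],
    [2.3,0.2,0.2],
    [2.3,0,0.3],
    [2.2,-0.3,0.4],
    [2.2,-0.5,0.5],
    [2.1,-0.7,0.5],
  ],
  turn=[
    [1.4,1.6,6],
    [1.4,1.6,6],
    [1.4,1.6,6],
    [1.4,1.6,6],
    [1.4,1.6,6],
    [1.4,1.6,6],
    [1.4,1.6,6],
    [1.4,1.6,6],
    [1.4,1.6,6],
    [1.4,1.6,6],
  ],
  grip=[0,0,0,0,0,0,0,0,0,0],
)

```text
time_s: 10.98
eef_pos: [0.5775, -0.0111, 0.1657]
orientation: [-0.194, 0.911, 0.362, -0.029]
force: [-0.3, -0.6, 0.8]
gripper_width: 0.999
```

```bash
cat > tc.py <<'E'
from h import *
import sys
f=np.load("grasp.npz"); s=r.read_state(); print(s["eef_pos"].round(4),"F",s["force"].round(1),"w",round(s["gripper_width"]*87,1),"t",s["time_s"],s["joints"].round(2)); plan(f["c"]+f["n"]*float(sys.argv[1]),f["Rt"],step=float(sys.argv[2]))
E
python3 tc.py .1 3
```

```text
[ 0.5775 -0.0111  0.1657] F [-0.3 -0.6  0.8] w 86.9 t 10.9833 [-0.35  0.65  1.45  0.25  1.36 -1.2 ]
6 rows
offset [[2.01, -0.97, 0.88], [1.88, -1.14, 0.96], [1.74, -1.3, 1.04], [1.57, -1.43, 1.12], [1.39, -1.56, 1.19], [1.2, -1.66, 1.26]]
turn [1.02, 1.79, 5.46]
```

>>> arm_command(
  offset=[
    [2,-1,0.9],
    [1.9,-1.1,1],
    [1.7,-1.3,1],
    [1.6,-1.4,1.1],
    [1.4,-1.6,1.2],
    [1.2,-1.7,1.2],
    [0,0,0],
    [0,0,0],
  ],
  turn=[
    [1,1.8,5.5],
    [1,1.8,5.5],
    [1,1.8,5.5],
    [1,1.8,5.5],
    [1,1.8,5.5],
    [1,1.8,5.5],
    [0,0,0],
    [0,0,0],
  ],
  grip=[0,0,0,0,0,0,0,0],
)

```text
time_s: 11.65
eef_pos: [0.6123, 0.1366, 0.1291]
orientation: [-0.264, 0.963, 0.046, -0.034]
force: [0.4, -0.5, 0.4]
gripper_width: 1.0
```

```bash
python3 tc.py .08 3; python3 -c "
from held import *
run('w9')"
```

```text
[0.6123 0.1366 0.1291] F [ 0.4 -0.5  0.4] w 87.0 t 11.65 [-0.2   0.72  1.5   0.54  1.2  -0.57]
1 rows
offset [[0.45, -0.06, -0.31]]
turn [-0.91, 1.15, -3.09]
```

View pics/w9.png

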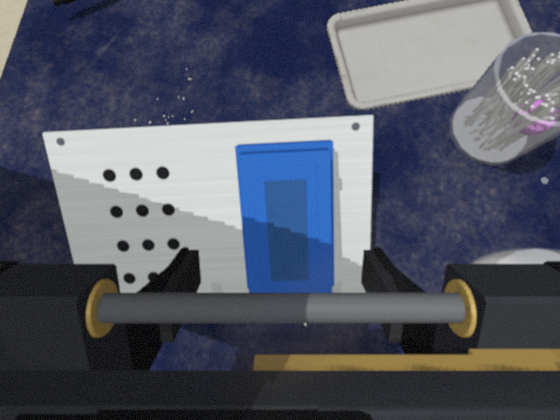

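The cover lies untouched at about (288,215) between the open fingers, square end up. I'll correct and descend.

>>> arm_command(
  offset=[
    [0.5,0,0.5],
    [0,0,1],
    [0,0,1],
    [0,0,0],
    [0,0,0],
  ],
  turn=[
    [-0.9,1.1,-3.1],
    [0,0,0],
    [0,0,0],
    [0,0,0],
    [0,0,0],
  ],
  grip=[0,0,0,0,0],
)

```text
time_s: 12.12
eef_pos: [0.6139, 0.1466, 0.1027]
orientation: [-0.257, 0.964, 0.069, -0.02]
force: [0.3, -0.5, 0.1]
gripper_width: 0.998
```

```bash
python3 tc.py .03 2
```

```text
[0.6139 0.1466 0.1027] F [ 0.3 -0.5  0.1] w 86.8 t 12.1167 [-0.18  0.75  1.52  0.55  1.13 -0.63]
2 rows
offset [[0.09, -0.26, 0.96], [0.09, -0.26, 0.97]]
turn [0.01, 0.15, -0.06]
```

>>> arm_command(
  offset=[
    [0.1,-0.3,0.8],
    [0.1,-0.2,0.8],
    [0,0,0.4],
    [0,0,0],
    [0,0,0],
  ],
  turn=[
    [0,0.2,0],
    [0,0,0],
    [0,0,0],
    [0,0,0],
    [0,0,0],
  ],
  grip=[0,0,0,0,0],
)

```text
time_s: 12.53
eef_pos: [0.614, 0.1616, 0.0862]
orientation: [-0.258, 0.964, 0.067, -0.018]
force: [-0.3, -0.9, 0.8]
gripper_width: 1.002
```

```bash
python3 tc.py .0175 2
```

```text
[0.614  0.1616 0.0862] F [-0.3 -0.9  0.8] w 87.2 t 12.5333 [-0.16  0.77  1.53  0.57  1.09 -0.63]
1 rows
offset [[-0.05, -0.05, 1.01]]
turn [0.02, 0.08, -0.22]
```

>>> arm_command(
  offset=[
    [0,0,0.5],
    [-0.1,-0.1,0.4],
    [0,0,0],
    [0,0,0],
  ],
  turn=[
    [0,0,-0.2],
    [0,0,0],
    [0,0,0],
    [0,0,0],
  ],
  grip=[0,0,0,0],
)

```text
time_s: 12.87
eef_pos: [0.6125, 0.1673, 0.0786]
orientation: [-0.258, 0.964, 0.07, -0.017]
force: [0.8, 0.3, 0.6]
gripper_width: 1.002
```

```bash
python3 tc.py .0175 2
```

```text
[0.6125 0.1673 0.0786] F [0.8 0.3 0.6] w 87.2 t 12.8667 [-0.15  0.78  1.54  0.58  1.07 -0.64]
1 rows
offset [[0.02, 0.07, 0.06]]
turn [0.04, 0.03, 0.04]
```

>>> arm_command(
  offset=[
    [0,0,0],
    [0,0,0],
    [0,0,0],
    [0,0,0],
    [0,0,0],
    [0,0,0],
  ],
  turn=[
    [0,0,0],
    [0,0,0],
    [0,0,0],
    [0,0,0],
    [0,0,0],
    [0,0,0],
  ],
  grip=[1,1,1,1,1,1],
)

```text
time_s: 13.37
eef_pos: [0.6128, 0.1669, 0.079]
orientation: [-0.257, 0.964, 0.07, -0.017]
force: [0.7, 0.6, 0.3]
gripper_width: 0.66
```

```bash
python3 tc.py .0175 2
```

```text
[0.6128 0.1669 0.079 ] F [0.7 0.6 0.3] w 57.5 t 13.3667 [-0.15  0.78  1.54  0.58  1.07 -0.64]
1 rows
offset [[-0.01, 0.05, 0.12]]
turn [0.08, -0.02, 0.06]
```

>>> arm_command(
  offset=[
    [0,0,-1],
    [0,0,-2],
    [0,0,-3],
    [0,0,-3],
    [0,0,-3],
    [0,0,-3],
  ],
  turn=[
    [0,0,0],
    [0,0,0],
    [0,0,0],
    [0,0,0],
    [0,0,0],
    [0,0,0],
  ],
  grip=[1,1,1,1,1,1],
)

```text
time_s: 13.87
eef_pos: [0.6169, 0.0919, 0.2074]
orientation: [-0.258, 0.963, 0.07, -0.027]
force: [1.2, -0.6, -1.5]
gripper_width: 0.664
```

```bash
python3 tgt.py .19 -73 .5154 -.2386
```

```text
[0.6169 0.0919 0.2074] F [ 1.2 -0.6 -1.5] M [-0.44 -0.21 -0.02] w 57.8 t 13.8667
13 rows
offset [[-1.15, 2.15, -1.07], [-0.88, 2.3, -1.03], [-0.6, 2.41, -0.97], [-0.31, 2.48, -0.91], [-0.02, 2.53, -0.83], [0.28, 2.54, -0.74], [0.57, 2.52, -0.65], [0.85, 2.46, -0.55], [1.12, 2.37, -0.44], [1.38, 2.25, -0.33], [1.62, 2.1, -0.21], [1.84, 1.92, -0.1], [2.03, 1.72, 0.02]]
turn [-1.85, 1.7, 6.1]
```

>>> arm_command(
  offset=[
    [-1.2,2.2,-1.1],
    [-0.9,2.3,-1],
    [-0.6,2.4,-1],
    [-0.3,2.5,-0.9],
    [0,2.5,-0.8],
    [0.3,2.5,-0.7],
    [0.6,2.5,-0.6],
    [0.9,2.5,-0.5],
    [1.1,2.4,-0.4],
    [1.4,2.2,-0.3],
  ],
  turn=[
    [-1.9,1.7,6.1],
    [-1.9,1.7,6.1],
    [-1.9,1.7,6.1],
    [-1.9,1.7,6.1],
    [-1.9,1.7,6.1],
    [-1.9,1.7,6.1],
    [-1.9,1.7,6.1],
    [-1.9,1.7,6.1],
    [-1.8,1.7,6.1],
    [-1.8,1.7,6.1],
  ],
  grip=[1,1,1,1,1,1,1,1,1,1],
)

```text
time_s: 14.7
eef_pos: [0.5338, -0.1776, 0.2076]
orientation: [-0.054, 0.874, -0.483, 0.006]
force: [0.4, 0.4, -2.2]
gripper_width: 0.664
```

```bash
python3 tgt.py .19 -73 .5154 -.2386
```

```text
[ 0.5338 -0.1776  0.2076] F [ 0.4  0.4 -2.2] M [-0.03  0.06 -0.06] w 57.8 t 14.7
3 rows
offset [[1.42, 1.65, 0.37], [1.55, 1.51, 0.44], [1.67, 1.35, 0.52]]
turn [-1.78, 1.05, 5.06]
```

>>> arm_command(
  offset=[
    [1.4,1.6,0.4],
    [1.5,1.5,0.4],
    [1.6,1.3,0.5],
    [0,0,0],
    [0,0,0],
  ],
  turn=[
    [-1.8,1,5],
    [-1.8,1,5],
    [-1.8,1,5],
    [0,0,0],
    [0,0,0],
  ],
  grip=[1,1,1,1,1],
)

```text
time_s: 15.12
eef_pos: [0.5108, -0.2442, 0.1929]
orientation: [0.004, 0.798, -0.603, -0.001]
force: [-0.2, 0.2, -1.7]
gripper_width: 0.664
```

```bash
python3 tgt.py .19 -73 .5154 -.2386
```

```text
[ 0.5108 -0.2442  0.1929] F [-0.2  0.2 -1.7] M [ 0.07  0.   -0.04] w 57.7 t 15.1167
1 rows
offset [[-0.42, -0.6, 0.29]]
turn [0.38, -0.17, -1.18]
```

>>> arm_command(
  offset=[
    [-0.4,-0.6,0.3],
    [0,0,0],
    [0,0,0],
  ],
  turn=[
    [0.4,-0.2,-1.2],
    [0,0,0],
    [0,0,0],
  ],
  grip=[1,1,1],
)

```text
time_s: 15.37
eef_pos: [0.5157, -0.2369, 0.1903]
orientation: [-0.002, 0.805, -0.593, -0.0]
force: [0.2, -0.8, -1.5]
gripper_width: 0.665
```

```bash
python3 - <<'E'
from held2 import *
from edges import skirt
s,p,d,L=run("w10"); print(s["eef_pos"].round(4),s["force"].round(1)); analyse(L,d,"")
skirt("w10.npz",zs=.0029)
T=tool(s); print("tool x yaw",np.degrees(np.arctan2(T[1,0],T[0,0])),"tilt",np.degrees(T[:3,2]).round(2))
cv2.imwrite("pics/c10.png",cv2.resize(p[90:290,190:380,::-1],None,fx=3,fy=3,interpolation=cv2.INTER_CUBIC))
W=cloud(d,"wrist",wristT(s)); v,u=np.mgrid[:420,:560]
m=(d>0)&(abs(W[...,2]-.0664)<.003)&(v<165)&(u>230)&(u<335)
B=W[m]; yaw=np.radians(-163); ex=np.array([np.cos(yaw),np.sin(yaw)]); ey=np.array([-ex[1],ex[0]])
D=(B[:,:2]-[.5154,-.2386]); a=D@ex*1000; b=D@ey*1000; print(len(B))
if len(B)>10: print("plate square end x",np.sort(a)[:15].mean(),"y",b.min(),b.max())
E
```

```text
[ 0.5157 -0.2369  0.1903] [ 0.2 -0.8 -1.5]
top plane: slope x,y deg [ 0.13 -0.66] z at TCP -15.89
top edge end y mm (2%) -55.22
x edges [-29.27  29.19] mid slope deg -0.36 mid -0.04
skirt ledge z 3.89146469898996 end y -59.3857025476422
1 4 4 x at y=-30: -33.31 slope deg 33.65  x at y=0 -15.70 ys -40.9 -28.0
-1 16 16 x at y=-30: 33.21 slope deg 4.24  x at y=0 35.43 ys -41.9 -11.2
tool x yaw -72.74294106758279 tilt [  0.09   0.2  -57.3 ]
635
plate square end x -55.318432200815224 y -29.25326541007003 28.882558828112327
```

View pics/c10.png

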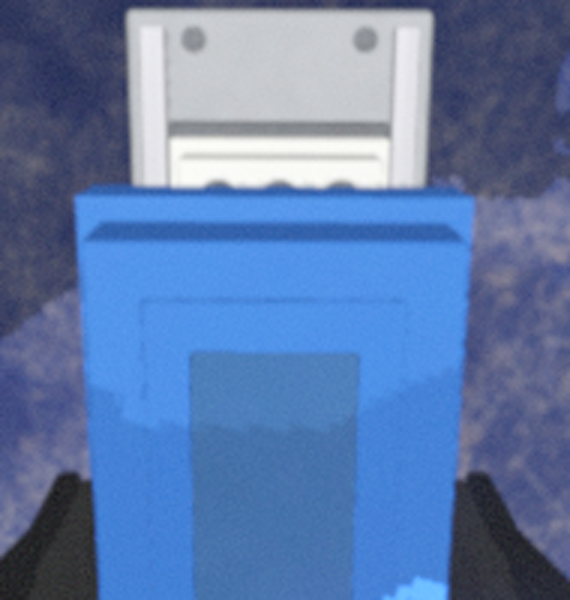

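```bash
python3 - <<'E'
from edges import *
f=np.load("w10.npz"); p=f["p"].astype(int)
g=np.clip(p[...,2]-p[...,0],0,255).astype(np.uint8)
np.savez("t.npz",p=np.repeat(g[...,None],3,2))
skirt("t.npz",zs=.0031)
# skirt end edge in column direction -> tool y and yaw
i=r.camera_info("wrist"); K=i["mtx"]; H=i["hand_eye"]; pts=[]
gg=cv2.GaussianBlur(g,(5,5),0).astype(float)
for u in range(225,340,4):
    gr=np.gradient(gg[:,u]); k=140+gr[140:165].argmax(); y0,y1,y2=gr[k-1:k+2]; v=k+.5*(y0-y2)/(y0-2*y1+y2+1e-9)
    ray=H[:3,:3]@np.array([(u-K[0,2])/K[0,0],-(v-K[1,2])/K[1,1],-1]); t=(.0031-H[2,3])/ray[2]; pts.append((H[:3,3]+t*ray)[:2]*1000)
pts=np.array(pts); c=np.polyfit(pts[:,0],pts[:,1],1); print("end y",c[1].round(2),"slope",np.degrees(c[0]).round(2),"res",np.std(pts[:,1]-np.polyval(c,pts[:,0])).round(2))
E
```

```text
1 29 29 x at y=-30: -32.81 slope deg -0.05  x at y=0 -32.84 ys -41.9 -11.1
-1 29 29 x at y=-30: 32.95 slope deg -0.66  x at y=0 32.60 ys -41.9 -11.1
end y -60.93 slope 0.39 res 0.21
```

The cover is held square, square end at the tool's −y, cut corners at the far end as needed. The plate's square end shows above it. I'll descend to just above the plate.

```bash
python3 tgt.py .093 -72.63 .5156 -.23835
```

```text
[ 0.5156 -0.2366  0.1903] F [-0.2  0.7 -1.5] M [ 0.03  0.09 -0.02] w 57.8 t 15.4167
4 rows
offset [[0.05, 0.02, 2.43], [0.05, 0.02, 2.43], [0.04, 0.02, 2.43], [0.04, 0.01, 2.43]]
turn [-0.03, 0.05, -0.03]
```

>>> arm_command(
  offset=[
    [0.1,0,2.4],
    [0,0,2.4],
    [0,0,2],
    [0,0,1],
    [0,0,0],
    [0,0,0],
  ],
  turn=[
    [0,0,0],
    [0,0,0],
    [0,0,0],
    [0,0,0],
    [0,0,0],
    [0,0,0],
  ],
  grip=[1,1,1,1,1,1],
)

```text
time_s: 15.92
eef_pos: [0.5196, -0.2354, 0.1128]
orientation: [-0.003, 0.807, -0.59, 0.003]
force: [-0.2, -0.9, -1.9]
gripper_width: 0.663
```

```bash
python3 tgt.py .090 -72.63 .5156 -.23835
```

```text
[ 0.5196 -0.2354  0.1128] F [-0.2 -0.9 -1.9] M [ 0.03 -0.07 -0.05] w 57.6 t 15.9167
1 rows
offset [[0.15, 0.48, 2.28]]
turn [-0.43, -0.08, 0.27]
```

>>> arm_command(
  offset=[
    [0.2,0.5,1],
    [0,0.1,1],
    [0,0,0.2],
    [0,0,0],
  ],
  turn=[
    [-0.4,0,0.3],
    [0,0,0],
    [0,0,0],
    [0,0,0],
  ],
  grip=[1,1,1,1],
)

```text
time_s: 16.25
eef_pos: [0.5162, -0.2406, 0.0918]
orientation: [0.0, 0.806, -0.592, 0.004]
force: [0.8, -0.7, -2.1]
gripper_width: 0.665
```

```bash
python3 tgt.py .087 -72.63 .5156 -.23835
```

```text
[ 0.5162 -0.2406  0.0918] F [ 0.8 -0.7 -2.1] M [ 0.02  0.01 -0.01] w 57.9 t 16.25
1 rows
offset [[-0.23, -0.01, 0.48]]
turn [-0.21, -0.36, -0.01]
```

>>> arm_command(
  offset=[
    [-0.2,0,0.2],
    [0,0,0.1],
    [0,0,0],
  ],
  turn=[
    [-0.2,-0.4,0],
    [0,0,0],
    [0,0,0],
  ],
  grip=[1,1,1],
)

```text
time_s: 16.5
eef_pos: [0.5159, -0.2391, 0.0891]
orientation: [-0.0, 0.806, -0.592, 0.0]
force: [0.5, -0.5, -1.5]
gripper_width: 0.666
```

```bash
python3 tgt.py .085 -72.63 .5156 -.23835
```

```text
[ 0.5159 -0.2391  0.0891] F [ 0.5 -0.5 -1.5] M [0.02 0.05 0.01] w 57.9 t 16.5
1 rows
offset [[-0.08, 0.01, 0.41]]
turn [-0.04, 0.02, -0.04]
```

>>> arm_command(
  offset=[
    [-0.08,0,0.15],
    [0,0,0.15],
    [0,0,0.15],
    [0,0,0],
  ],
  turn=[
    [0,0,0],
    [0,0,0],
    [0,0,0],
    [0,0,0],
  ],
  grip=[1,1,1,1],
)

```text
time_s: 16.83
eef_pos: [0.5163, -0.2385, 0.085]
orientation: [-0.0, 0.806, -0.592, 0.001]
force: [0.7, -0.3, -1.3]
gripper_width: 0.665
```

```bash
python3 tgt.py .080 -72.63 .5156 -.23835
```

```text
[ 0.5163 -0.2385  0.085 ] F [ 0.7 -0.3 -1.3] M [-0.01 -0.    0.02] w 57.8 t 16.8333
1 rows
offset [[-0.04, 0.06, 0.5]]
turn [-0.1, -0.07, -0.03]
```

>>> arm_command(
  offset=[
    [-0.03,0.06,0.15],
    [0,0,0.15],
    [0,0,0.1],
  ],
  turn=[
    [-0.1,0,0],
    [0,0,0],
    [0,0,0],
  ],
  grip=[1,1,1],
)

```text
time_s: 17.08
eef_pos: [0.5157, -0.2385, 0.0809]
orientation: [0.0, 0.806, -0.592, 0.001]
force: [-0.5, -0.2, -1.2]
gripper_width: 0.661
```

```bash
python3 tgt.py .078 -72.63 .5156 -.23835
```

```text
[ 0.5157 -0.2385  0.0809] F [-0.5 -0.2 -1.2] M [0.03 0.02 0.02] w 57.5 t 17.0833
1 rows
offset [[-0.02, 0.01, 0.29]]
turn [-0.02, -0.1, -0.03]
```

The skirt is about 3.5 mm over the plate body with no force. I'll continue.

>>> arm_command(
  offset=[
    [0,0,0.2],
    [0,0,0.2],
    [0,0,0.15],
  ],
  turn=[
    [0,0,0],
    [0,0,0],
    [0,0,0],
  ],
  grip=[1,1,1],
)

```text
time_s: 17.33
eef_pos: [0.5158, -0.2385, 0.0749]
orientation: [0.0, 0.806, -0.592, 0.001]
force: [-0.4, 0.4, -2.8]
gripper_width: 0.666
```

```bash
python3 tgt.py .074 -72.63 .5156 -.23835
```

```text
[ 0.5158 -0.2385  0.0749] F [-0.4  0.4 -2.8] M [ 0.02  0.05 -0.02] w 58.0 t 17.3333
1 rows
offset [[-0.02, 0.01, 0.09]]
turn [-0.02, -0.11, -0.02]
```

>>> arm_command(
  offset=[
    [0,0,0.1],
    [0,0,0.1],
    [0,0,0.1],
  ],
  turn=[
    [0,0,0],
    [0,0,0],
    [0,0,0],
  ],
  grip=[1,1,1],
)

```text
time_s: 17.58
eef_pos: [0.5157, -0.2385, 0.0729]
orientation: [0.0, 0.806, -0.592, 0.001]
force: [-2.8, 2.0, 12.1]
gripper_width: 0.661
```

```bash
python3 tgt.py .0725 -72.63 .5156 -.23835
```

```text
[ 0.5157 -0.2385  0.0729] F [-2.8  2.  12.1] M [ 0.28  0.55 -0.02] w 57.5 t 17.5833
1 rows
offset [[-0.02, 0.01, 0.04]]
turn [0.01, -0.08, -0.02]
```

The cover seats at TCP z 72.9 mm (72.5 expected) with 12 N. I'll release and rise clear.

>>> arm_command(
  offset=[
    [0,0,0],
    [0,0,0],
    [0,0,0],
    [0,0,0],
    [0,0,-1.5],
    [0,0,-3],
    [0,0,-4],
    [0,0,-3],
    [0,0,0],
    [0,0,0],
  ],
  turn=[
    [0,0,0],
    [0,0,0],
    [0,0,0],
    [0,0,0],
    [0,0,0],
    [0,0,0],
    [0,0,0],
    [0,0,0],
    [0,0,0],
    [0,0,0],
  ],
  grip=[0,0,0,0,0,0,0,0,0,0],
)

```text
time_s: 18.42
eef_pos: [0.5156, -0.2385, 0.1915]
orientation: [0.0, 0.806, -0.592, -0.001]
force: [-0.3, 0.7, -0.2]
gripper_width: 0.998
```

```bash
python3 topfit.py w12 0.088 0.0025; python3 - <<'E'
from h import *
p,d=r.capture("scene"); cv2.imwrite("pics/s2.png",cv2.resize(p[120:250,140:460,::-1],None,fx=2.4,fy=2.4,interpolation=cv2.INTER_CUBIC))
t,dt=r.capture("top"); W=cloud(dt,"top"); f=np.load("top.npz")
print("top diff around petri", np.abs(t[245:285,325:365].astype(int)-f["p"][245:285,325:365]).mean(), "beaker",np.abs(t[130:170,345:385].astype(int)-f["p"][130:170,345:385]).mean(), np.abs(t[120:165,230:270].astype(int)-f["p"][120:165,230:270]).mean())
E
```

```text
rect [ 514.91 -238.52  112.12   58.12   17.05] z 0.0884
tilt deg [0.1  0.04]
[ 0.5156 -0.2385  0.1915] [-0.3  0.7 -0.2] 18.4167
top diff around petri 11.315625 beaker 0.9058333333333334 0.9714814814814815
```

View pics/w12.png

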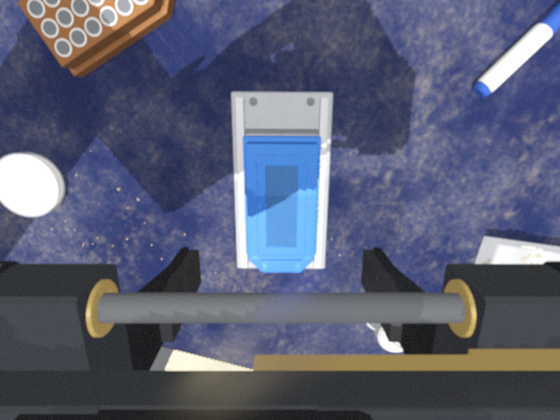

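View pics/s2.png

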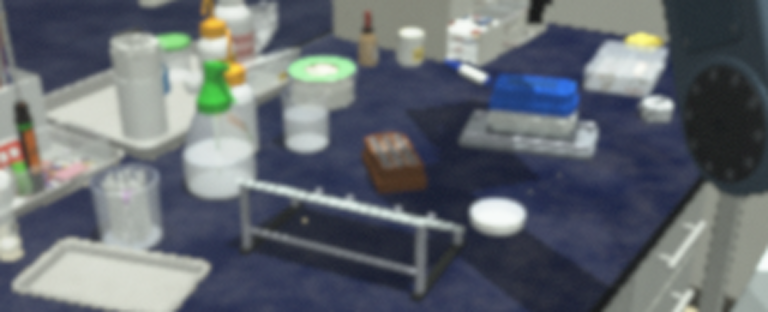

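The wrist view shows the cover seated at about (245–320, 137–272), with its cut corners at the lower end over the boss's. Its top is at z 88.4 mm (88 expected) and within 0.1° of level. The scene view shows the stack level, with the beaker and the dish standing. I'll hand it in.

```bash
python3 - <<'E'
from h import *
t,d=r.capture("top"); W=cloud(d,"top")
for l in ("petri_dish","water_beaker"):
    for o in r.cut_out(l,"top")[:2]:
        q=W[o["pixels"]&(d>0)]; print(l,round(o["score"],2),np.round(o["bbox"]),np.median(q,0).round(3))
s=r.read_state(); print(s["time_s"],s["force"],s["gripper_width"]); print(r.sign_off())
E
```

```text
petri_dish 0.97 [333. 251. 354. 274.] [0.44  0.016 0.018]
petri_dish 0.72 [265. 183. 321. 265.] [0.552 0.171 0.063]
water_beaker 0.69 [353. 135. 378. 161.] [ 0.784 -0.044  0.05 ]
18.7167 [-0.25963048 -0.2675742   0.09434062] 0.9972024153102312
the job is handed in; nothing more can be done
None
```

The white well plate is seated on the dock's boss and the blue cover is seated on the plate, both with cut corners matched. The gripper is open and clear of everything. I handed the job in at 18.7 s; it reports no verdict.

| Check | Measured | Expected |
|---|---|---|
| Well plate top after release | z 66.4 mm, tilt about 0.1°, 1.2 mm from the boss centre | z 66 mm |
| Cover top after release | z 88.4 mm, tilt about 0.1°, about 0.5 mm from the plate in plan | z 88 mm |
| Wrist force when seating the plate | about 15 N | under 50 N contact force |
| Wrist force when seating the cover | about 12 N | under 50 N contact force |

**Bystanders:** The petri dish was found at the same place as at the start (0.440, 0.016). The beaker was not properly detected in the first picture, so I compared the top pictures from before and after, and its area is unchanged.

**Disagreements:**
- The same before/after comparison did show a difference around the petri dish, probably a shadow, since its measured position did not change.
- The network's second "petri_dish" report was the drain stand, which I ignored.

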